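# Function check of a radiation probe in its shield pot

## Robot

A 7-joint arm with a two-finger parallel gripper is mounted at the origin on the work surface. World frame = base frame: x ahead of the robot, y to its left, z up, the work surface at z = 0. Lengths are in m, angles in rad, forces in N, time in s.
With the tool pointing down it reaches from about 0.4 to 0.875 m from the base axis. Payload 19.3 kg.
Tool frame: the origin (TCP) lies midway between the tips of the shut fingers; the grasp point (between the pads) lies 19 mm behind it; z points along the fingers, y is the line along which they close (so a half turn about z gives the same grasp; the last joint's range is limited). The gripper opens to 85 mm and grips with 20 to 120 N. Pads are 22 mm wide; open, the fingers measure 114 mm over their backs; the gripper's body (76 mm by 85 mm) begins 54 mm behind the grasp point. The pads swing forward as they close: fully open they stand 13 mm farther back than shut.
Start: joints at [-0.07, 0.521, -0.036, 1.599, 0.021, 1.021, -0.113], TCP at [0.625, -0, 0.231] pointing down, gripper open.
Joint ranges: [-2.91, 2.91], [-0.3, 2.13], [-1.5, 1.42], [0.17, 2.43], [-1.26, 4.41], [0.16, 1.93], [-2.52, 2.52]. Speed limits (rad/s): [1.89, 1.89, 2.39, 2.39, 3.01, 3.01, 3.01].

## Interface

Orientations are given as [roll, pitch, yaw] about the fixed x, y, z axes, in that order (R = Rz(yaw) Ry(pitch) Rx(roll)).
In Python, from workcell import bot gives the robot as it stands.
- The arm moves only by the tool move_arm, never from a script. Its argument "moves" is a list that holds one entry, the list of rows, each a list of 7 numbers: the opening, from 0 (shut) to 1 (fully open), then the shift along the tool's x, y, z in units of 1000 mm (1.0 is 1000 mm), then the turn, a rotation vector about the tool's x, y, z in units of 2 pi rad (1.0 is 2 pi rad). A call has 1 to 5 rows; each row is the pose to reach, as a shift and turn from the pose commanded when the call began, along the tool's axes at that moment, turning the shorter way round; what a row does not reach only later rows make up. A row lasts 1/10 s, in which the tool goes at most 50 mm and 8.59 degrees, less where a joint would pass 70% of its speed; a pose out of reach is approached as far as the arm can. A call with a number of a shift or a turn outside -1 to 1 is refused whole. A call with a gripper value outside its range is refused whole. The fingers move at their own pace and stop on an object; "force" is the grip in N (left out, the last holds). Time passes only in rows, so rows that repeat a pose let the fingers close. It gives the time, the measured TCP pose, the force, the opening and the grip force at its end, in the units of the state.
- bot.observe(): the state, without advancing time (a new reading comes with each control period).
- bot.grab_frame(name): name is "scene" or "side" or "wrist"; returns the picture (480x640x3 uint8, red, green, blue); there is no depth.
- bot.camera_params(name): a dict with "vertical_fov" (degrees; the focal length in pixels is half the picture's height over the tangent of half this angle, whatever the lens; pixels are square), "cx", "cy" (the principal point, pixels), "R" (3x3) and "t" (3): a world point X has camera coordinates R X + t. Camera axes: x right, y down, z forward; pixel columns grow to the right and rows downward; lengths in m; the calibration is good to about 2 mm. A picture is of the moment at which its call begins: read the wrist's pose just before it. camera_params takes no time and is no camera call; for the wrist camera it gives the pose at the moment of the call.
- bot.job_done(): hands the job in; it is judged then, once.
The state is a dict: "clock": time; "qpos": joint angles; "qd": joint speeds; "joint_efforts": joint torques, N m; "position": TCP position; "tool_rot": TCP orientation; "force": force on the tool from outside, world axes, zero at the start; "moment": the same for the moment, N m; "grip_width": finger opening in m; "finger_force": force on a finger pad.
Only numpy, scipy, OpenCV 4.12 (cv2) and the standard library are available. Lean on these libraries where they do the work, as an engineer would, in place of code of your own. Each camera call takes 0.05 s, during which the arm holds its last target. There are 200 camera calls.

## Task

Do the function check of the hand probe: lift the probe out of its holder, lower its tip at least halfway down the bore of the thick-walled open shield pot (never into the thin-walled cup) and keep it there, held, for at least half a second. Then lift it out and set it back down upright in its holder, fully seated, before letting go; do not drop it, and leave the pot and the cup standing where they are.

Things in the scene. Friction and masses are not known exactly. Their poses are not given: they have to be found in the camera images.
- probe: the hand probe, 225 mm long and 0.22 kg, standing upright in the holder at the start: a round steel tube 22 mm in diameter (the lower 125 mm, flat end) below a round black plastic handle 30 mm in diameter (from 140 to 220 mm above the tip; a 36 mm collar from 125 to 137 mm). Origin: centre of the flat lower end, the tip; z runs along the probe up to the handle. It is round, so its yaw does not matter
- holder: the probe's holder, fixed to the bench: a square dark steel foot plate 100 x 100 x 10 mm carrying an upright aluminium tube with a funnel mouth. The rim is 90 mm above the bench, the mouth 64 mm wide inside, narrowing over the top 25 mm to a bore 40 mm wide; the bore's floor, on which the probe stands, is 12 mm above the bench. Origin: centre of the underside, on the bench, z up along the bore's axis
- well: the shield pot, 2.5 kg, loose on the bench: a grey, open, thick-walled cylinder 96 mm in outer diameter and 70 mm high, wall 22 mm, with a central bore 52 mm wide and 58 mm deep (its floor is 12 mm above the bench). Origin: centre of the underside, z up along the bore's axis. (A similar grey pot closed by a lid with a knob also stands on the bench; leave it alone)
- cup: a thin-walled empty aluminium cup that is not to be used, 0.2 kg, loose: 68 mm in outer diameter, 75 mm high, wall 3 mm, no foot plate. Origin: centre of the underside, z up
There are look-alikes about, which are no part of the job. What is shaped like the probe but blue is not meant. What is shaped like the holder but orange is not meant.

How it is judged:
On the way, in this order (a step that is already met when the one before it is completed fails the run):
1. the held probe's tip is at least 25 mm below the rim of the thick-walled pot's bore, for 0.4 s (z of probe in the frame of well below 0.045 m and horizontal distance between probe and well below 0.026 m and angle between probe's own z axis and vertical below 0.4 rad and contact force between the fingers and probe above 0.5 N), for 0.4 s.
2. the held probe is lifted clear out of the pot (z of probe in the frame of well above 0.072 m and contact force between the fingers and probe above 0.5 N).
At the end, for the whole second after the job is handed in: The probe stands at rest in its holder, its tip within 10 mm of the bore's floor and 20 mm of its axis, leaning less than 17 degrees (0.3 rad; the loose bore lets it lean some 12 degrees); the shield pot and the cup stand upright (within 0.15 rad) and within 30 mm of where they were (z of probe in the frame of holder below 0.022 m and horizontal distance between probe and holder below 0.02 m and angle between probe's own z axis and vertical below 0.3 rad and linear speed of probe below 0.03 m/s and distance of each of well, cup from where it was at the start of the episode below 0.03 m and angle between each of well, cup's own z axis and vertical below 0.15 rad); the robot touches nothing.
It fails at once if the probe's tip is put into the thin-walled cup (horizontal distance between probe and cup below 0.031 m and z of probe in the frame of cup below 0.065 m).
It fails at once if the probe is dropped or let go while its tip is more than 33 mm above the holder's floor or outside the holder (contact force between the fingers and probe below 0.05 N and (z of probe in the frame of holder above 0.045 m or horizontal distance between probe and holder above 0.04 m)).
It fails at once if the shield pot or the cup is pushed more than 30 mm (distance of any of well, cup from where it was at the start of the episode above 0.03 m).
It also fails if it takes over 54 s, if anything falls off the work surface, if the arm or the gripper's body presses on something with over 40 N, if the wrist force passes 120 N, or if a joint passes its speed limit or range.

## Working session

There is one attempt and no reset: what is moved stays moved. The work goes in short steps, Python scripts to look and compute and a tool call to move; the robot and the scene stay as the last step left them, time stands still between calls to the robot, and variables do not carry over. Pictures are saved under pics/ and viewed, at most 10 in all, crops included, and the job is handed in when it is done.

Besides the shell and the picture viewer there is one more tool, called after "Call:" as a command line: name --argument value ..., lists and objects as JSON in quotes. move_arm: Moves the arm, as the interface text tells. Shifts and turns lie within -1 to 1; 1 stands for 1000 mm of shift or 2 pi rad of turn. Its arguments: {"type":"object","properties":{"moves":{"type":"array"},"force":{"type":"number"}},"required":["moves"]}

```bash
mkdir -p pics; python3 - <<'E'
from workcell import bot
import cv2
for n in("scene","side"):
    cv2.imwrite(f"pics/{n}0.png",bot.grab_frame(n)[:,:,::-1]); p=bot.camera_params(n); print(n,p)
s=bot.observe();print(s["clock"],s["position"],s["tool_rot"],s["grip_width"])
E
```

```text
scene {'vertical_fov': 53.16641682370205, 'cx': 320.54807362590964, 'cy': 244.35720490006415, 'R': array([[-0.17185011,  0.98505011, -0.01199265],
       [ 0.63029036,  0.1005871 , -0.76981576],
       [-0.75710079, -0.13985177, -0.63815349]]), 't': array([ 0.0120531 , -0.21615714,  1.18854673])}
side {'vertical_fov': 47.211954241971725, 'cx': 322.8867745382655, 'cy': 240.80358608691623, 'R': array([[ 0.9992332 , -0.03835899,  0.00784848],
       [-0.01182824, -0.48682658, -0.87341856],
       [ 0.03732431,  0.87265599, -0.486907  ]]), 't': array([-0.41324104,  0.05621385,  0.90221758])}
0.1 [ 6.24707987e-01 -3.36626335e-05  2.30787335e-01] [-3.14058358e+00  5.37560061e-05  1.57075809e+00] 0.08516326207477215
```

View pics/scene0.png

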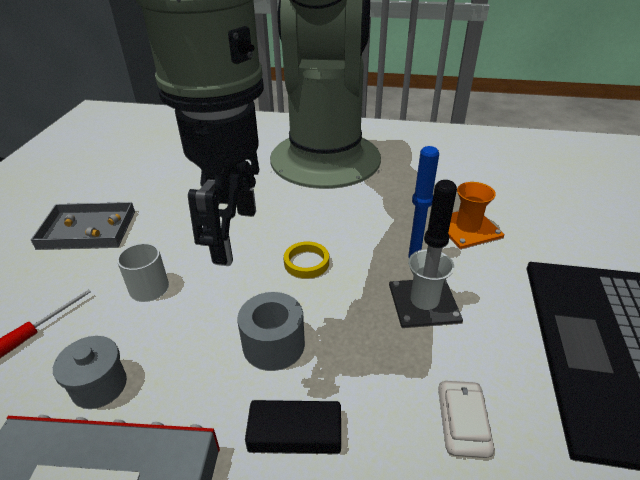

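View pics/side0.png

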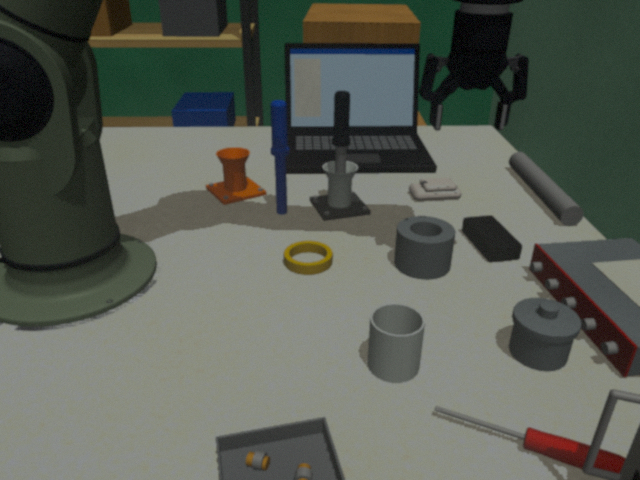

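The candidates are:
- **Probe:** black at scene (440,215) is the one I want. Blue at (425,200) is the look-alike.
- **Holder:** dark foot with aluminium tube at (426,290) is the one I want. Orange at (473,210) is the look-alike.
- **Pot:** the open thick-walled one at (271,325) is the one I want. The lidded pot at (90,370) and the thin cup at (144,272) are not.

In the side view they are at: probe (342,120), holder (340,190), pot (425,245), cup (396,340), blue probe (280,160).

```bash
cat > h.py <<'E'
from workcell import bot
import numpy as np, cv2
def K(p):
    f=240/np.tan(np.radians(p["vertical_fov"])/2); return f,p["cx"],p["cy"]
def ray(p,uv):
    f,cx,cy=K(p); R=np.array(p["R"]);t=np.array(p["t"])
    d=R.T@np.array([(uv[0]-cx)/f,(uv[1]-cy)/f,1]); return -R.T@t,d/np.linalg.norm(d)
def onz(p,uv,z):
    c,d=ray(p,uv); return c+d*(z-c[2])/d[2]
def tri(ps,uvs):
    A=np.zeros((3,3));b=np.zeros(3);r=[ray(p,u) for p,u in zip(ps,uvs)]
    for c,d in r:
        M=np.eye(3)-np.outer(d,d);A+=M;b+=M@c
    X=np.linalg.solve(A,b); return X,[np.linalg.norm((np.eye(3)-np.outer(d,d))@(X-c)) for c,d in r]
def proj(p,X):
    f,cx,cy=K(p);c=np.array(p["R"])@X+np.array(p["t"]);return f*c[0]/c[2]+cx,f*c[1]/c[2]+cy
E
python3 - <<'E'
from h import *
np.set_printoptions(precision=3,suppress=True)
S,D=bot.camera_params("scene"),bot.camera_params("side")
for n,a,b in [("probe top",(445,185),(342,94)),("collar",(437,240),(341,144)),("holder rim",(432,264),(340,170)),("well rim",(270,314),(425,230)),("cup rim",(141,257),(397,322)),("blue top",(429,152),(278,104))]:
    print(n,*tri([S,D],[a,b]))
print("blue base",onz(D,(282,210),0)); print("well z",onz(S,(270,314),.07),onz(D,(425,230),.07)); print("holder z",onz(S,(432,264),.09),onz(D,(340,170),.09))
i=cv2.imread("pics/scene0.png")[130:340,220:520]; j=cv2.imread("pics/side0.png")[80:290,250:470]
cv2.imwrite("pics/c0.png",np.hstack([cv2.resize(i,None,fx=1.5,fy=2.5*.6),cv2.resize(j,None,fx=1.5,fy=1.5)]))
E
```

```text
probe top [0.457 0.245 0.233] [np.float64(0.0010395964023461974), np.float64(0.0010395964023462607)]
collar [0.458 0.247 0.135] [np.float64(0.0006481175104845452), np.float64(0.0006481175104846897)]
holder rim [0.456 0.246 0.083] [np.float64(0.0009699020117360828), np.float64(0.0009699020117361063)]
well rim [0.583 0.016 0.067] [np.float64(0.001085133617714389), np.float64(0.0010851336177144276)]
cup rim [ 0.497 -0.229  0.069] [np.float64(3.910279693677709e-05), np.float64(3.910279693665068e-05)]
blue top [0.339 0.225 0.219] [np.float64(0.0018848969387461553), np.float64(0.0018848969387461664)]
blue base [0.339 0.236 0.   ]
well z [0.587 0.016 0.07 ] [0.581 0.012 0.07 ]
holder z [0.462 0.246 0.09 ] [0.455 0.227 0.09 ]
```

View pics/c0.png

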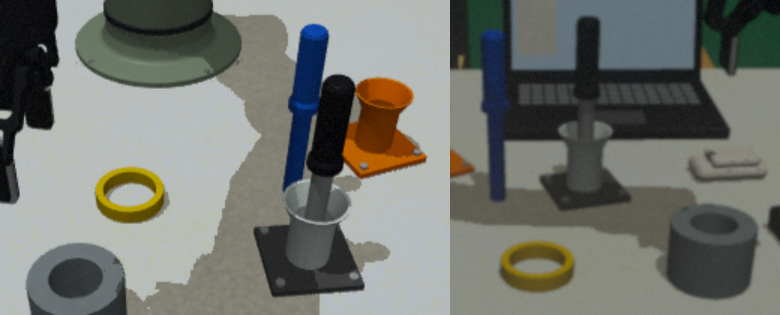

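The dark-foot holder with the black probe is confirmed: the probe is vertical at about (0.457, 0.246), and the blue one is 118 mm away towards −x. The tool axes in world terms are x = +Y, y = +X, z = −Z. I'll rise and move over.

Call:
move_arm --moves '[[[1,0,0,-0.05,0,0,0],[1,0.03,-0.02,-0.08,0,0,0],[1,0.07,-0.048,-0.1,0,0,0],[1,0.11,-0.075,-0.1,0,0,0],[1,0.15,-0.1,-0.1,0,0,0]]]'

```text
clock: 0.6
position: [0.5237, 0.1513, 0.3319]
tool_rot: [3.141, -0.0, 1.571]
force: [0.6, 0.5, 0.2]
grip_width: 0.0857
finger_force: 0.0
```

Call:
move_arm --moves '[[[1,0.04,-0.025,0,0,0,0],[1,0.07,-0.05,0,0,0,0],[1,0.096,-0.068,0,0,0,0],[1,0.096,-0.068,0,0,0,0],[1,0.096,-0.068,0,0,0,0]]]'

```text
clock: 1.1
position: [0.4568, 0.2462, 0.3312]
tool_rot: [-3.141, 0.0, 1.572]
force: [0.0, -0.2, -0.2]
grip_width: 0.085
finger_force: 0.0
```

```bash
python3 - <<'E'
from h import *
s=bot.observe();p=bot.camera_params("wrist");i=bot.grab_frame("wrist")[:,:,::-1]
for a in ("scene","side"): cv2.imwrite(f"pics/{a}1.png",bot.grab_frame(a)[:,:,::-1])
cv2.imwrite("pics/w1.png",i);print(s["clock"],s["position"],s["tool_rot"],-np.array(p["R"]).T@p["t"])
for X in ([.457,.246,.237],[.457,.246,.149],[.457,.246,.09],[.583,.016,.07]): print(proj(p,np.array(X)))
E
```

```text
1.1 [0.45681666 0.24616169 0.33120547] [-3.14148102e+00  2.67893913e-04  1.57194966e+00] [0.45677165 0.31398021 0.47392692]
(np.float64(320.6284295648436), np.float64(238.78379656543206))
(np.float64(320.5533982424016), np.float64(211.12627909142623))
(np.float64(320.52145263169234), np.float64(199.35071313237844))
(np.float64(421.81316852056796), np.float64(379.7264311745789))
```

View pics/w1.png

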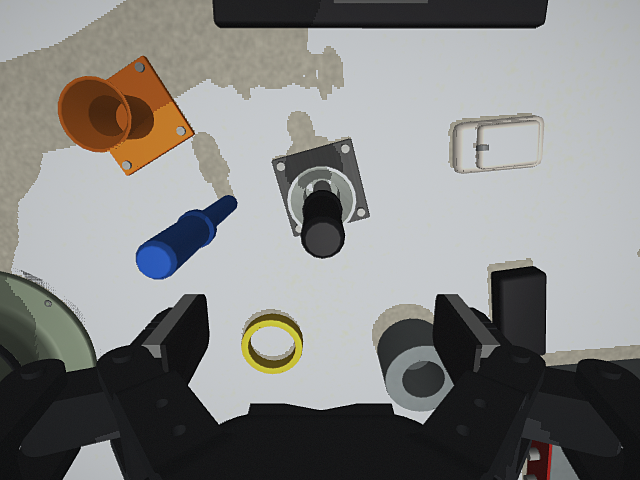

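The wrist view agrees with the estimates. The probe top is at (323,239) against a predicted (321,239), the holder rim is at (322,200), and the pot bore is at (424,380) against (422,380), which puts the pot at about (0.585, 0.016). I'll descend and grip.

Call:
move_arm --moves '[[[1,0,0.001,0.04,0,0,0],[1,0,0.001,0.085,0,0,0],[1,0,0.001,0.125,0,0,0],[1,0,0.001,0.15,0,0,0],[1,0,0.001,0.15,0,0,0]]]'

```text
clock: 1.75
position: [0.4571, 0.2443, 0.1785]
tool_rot: [-3.137, 0.003, 1.57]
force: [-0.6, -0.5, 1.4]
grip_width: 0.0853
finger_force: 0.0
```

Call:
move_arm --moves '[[[0.2,0,0,0,0,0,0],[0.2,0,0,0,0,0,0],[0,0,0,0,0,0,0],[0,0,0,0,0,0,0],[0,0,0,0,0,0,0]]]' --force 60

```text
clock: 2.25
position: [0.4585, 0.2464, 0.1825]
tool_rot: [3.14, -0.001, 1.571]
force: [-1.2, -0.3, 11.2]
grip_width: 0.0281
finger_force: 58.7
```

Call:
move_arm --moves '[[[0,0,0,0,0,0,0],[0,0,0,0,0,0,0],[0,0,0,0,0,0,0]]]'

```text
clock: 2.55
position: [0.4585, 0.2464, 0.1825]
tool_rot: [3.14, -0.001, 1.571]
force: [-1.1, -0.7, 10.1]
grip_width: 0.0287
finger_force: 58.7
```

The grip is firm at 58.7 N and 28.7 mm wide. I'll lift straight up about 120 mm.

Call:
move_arm --moves '[[[0,0,0,-0.02,0,0,0],[0,0,0,-0.05,0,0,0],[0,0,0,-0.085,0,0,0],[0,0,0,-0.12,0,0,0],[0,0,0,-0.13,0,0,0]]]'

```text
clock: 3.05
position: [0.4588, 0.2465, 0.315]
tool_rot: [3.137, -0.003, 1.571]
force: [-0.0, 0.2, -2.7]
grip_width: 0.0285
finger_force: 59.9
```

```bash
python3 - <<'E'
from h import *
s=bot.observe();print(s["clock"],s["position"],s["finger_force"],s["force"])
a=bot.grab_frame("scene")[:,:,::-1][60:360,240:540];b=bot.grab_frame("side")[:,:,::-1][20:320,240:540]
cv2.imwrite("pics/c2.png",cv2.resize(np.hstack([a,b]),None,fx=1.33,fy=1.33))
E
```

```text
3.05 [0.45883112 0.24652441 0.31502387] 59.935104846954346 [-0.0263998   0.16998939 -2.7014137 ]
```

View pics/c2.png

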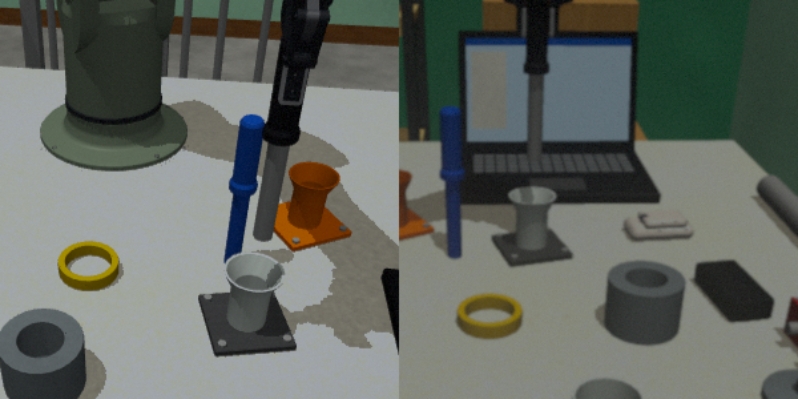

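The probe hangs straight, with its tip at scene (438,239) and side (342,142). The empty holder's rim is at scene (430,264) and side (340,168). I'll triangulate these.

```bash
python3 - <<'E'
from h import *
S,D=bot.camera_params("scene"),bot.camera_params("side")
for n,a,b in [("tip",(438.5,238.5),(342,142)),("rim",(430.3,263.8),(340,168)),("well",(270.5,314),(425.5,229.5))]: print(n,*tri([S,D],[a,b]))
# tip expected from the grasp
print(proj(S,np.array([.459,.2465,.144])),proj(D,np.array([.459,.2465,.144])))
print("rim(.457,.246)",proj(S,np.array([.457,.246,.09])),proj(D,np.array([.457,.246,.09])),"well",proj(S,np.array([.585,.016,.07])),proj(D,np.array([.585,.016,.07])))
E
```

```text
tip [0.45934335 0.24869868 0.13941687] [np.float64(0.000207916927986184), np.float64(0.00020791692798623575)]
rim [0.45685346 0.24395624 0.0866807 ] [np.float64(0.001031681369321655), np.float64(0.001031681369321637)]
well [0.5836243  0.01664494 0.06789935] [np.float64(0.0008350779391034802), np.float64(0.0008350779391034704)]
(np.float64(437.49639262932897), np.float64(235.69146137462)) (np.float64(342.0202395116572), np.float64(140.19217404629916))
rim(.457,.246) (np.float64(432.1999573849582), np.float64(261.8285094661824)) (np.float64(340.3570919617723), np.float64(166.46672939137272)) well (np.float64(270.05702317893633), np.float64(313.19408196067275)) (np.float64(426.9270457420304), np.float64(228.87486106027268))
```

Call:
move_arm --moves '[[[0,-0.025,0.014,0,0,0,0],[0,-0.06,0.032,0,0,0,0],[0,-0.1,0.054,0,0,0,0],[0,-0.14,0.076,0,0,0,0],[0,-0.18,0.097,0,0,0,0]]]'

```text
clock: 3.65
position: [0.5551, 0.0642, 0.3096]
tool_rot: [-3.14, 0.001, 1.571]
force: [1.5, 0.7, -2.0]
grip_width: 0.0284
finger_force: 59.9
```

Call:
move_arm --moves '[[[0,-0.03,0.017,0,0,0,0],[0,-0.051,0.028,0,0,0,0],[0,-0.051,0.028,0.03,0,0,0],[0,-0.051,0.028,0.05,0,0,0],[0,-0.051,0.028,0.05,0,0,0]]]'

```text
clock: 4.15
position: [0.5811, 0.0147, 0.2573]
tool_rot: [-3.135, 0.001, 1.571]
force: [-0.9, -0.2, -3.0]
grip_width: 0.0285
finger_force: 59.8
```

```bash
python3 - <<'E'
from h import *
s=bot.observe();print(s["clock"],s["position"],s["finger_force"],s["force"])
a=bot.grab_frame("scene")[:,:,::-1][200:400,170:370];b=bot.grab_frame("side")[:,:,::-1][110:310,325:525]
cv2.imwrite("pics/c3.png",cv2.resize(np.hstack([a,b]),None,fx=2,fy=2))
E
```

```text
4.15 [0.5810736  0.01468797 0.25732837] 59.82487142086029 [-0.93753016 -0.18767887 -2.96420192]
```

View pics/c3.png

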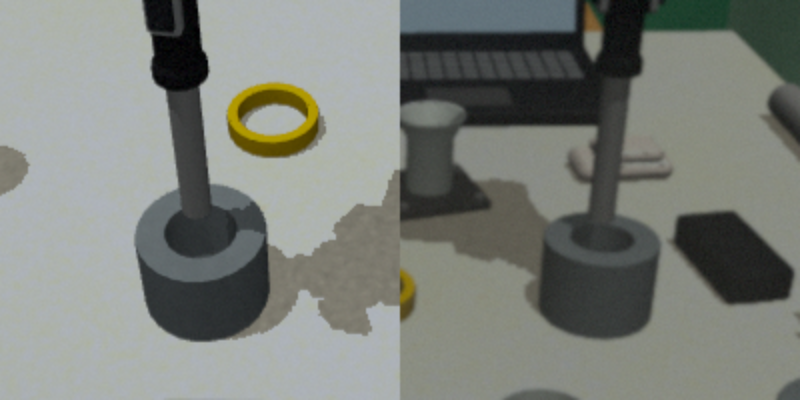

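The tip sits centred over the bore, at scene (268,307) and side (426,221), about 15 mm above the rim. I'll lower it 55 mm and hold.

Call:
move_arm --moves '[[[0,0.001,0.001,0.015,0,0,0],[0,0.001,0.001,0.03,0,0,0],[0,0.001,0.001,0.045,0,0,0],[0,0.001,0.001,0.055,0,0,0],[0,0.001,0.001,0.055,0,0,0]]]'

```text
clock: 4.75
position: [0.5837, 0.0161, 0.2058]
tool_rot: [-3.141, 0.0, 1.571]
force: [0.1, 0.2, -2.7]
grip_width: 0.0286
finger_force: 59.8
```

Call:
move_arm --moves '[[[0,0,0,0,0,0,0],[0,0,0,0,0,0,0],[0,0,0,0,0,0,0],[0,0,0,0,0,0,0],[0,0,0,0,0,0,0]]]'

```text
clock: 5.25
position: [0.5841, 0.016, 0.2065]
tool_rot: [3.141, -0.0, 1.571]
force: [0.3, 0.3, -2.1]
grip_width: 0.0286
finger_force: 59.8
```

```bash
python3 - <<'E'
from h import *
s=bot.observe();print(s["clock"],s["position"],s["finger_force"],s["force"])
a=bot.grab_frame("scene")[:,:,::-1][200:400,170:370];b=bot.grab_frame("side")[:,:,::-1][110:310,325:525]
cv2.imwrite("pics/c4.png",cv2.resize(np.hstack([a,b]),None,fx=2,fy=2))
S=bot.camera_params("scene");D=bot.camera_params("side")
for z in (.13+.026,): # collar underside: tip z .031 + .125
    print(proj(S,np.array([.584,.016,z])),proj(D,np.array([.584,.016,z])))
E
```

```text
5.25 [0.58407608 0.0160047  0.20653003] 59.84419763088226 [ 0.33187507  0.27300346 -2.05536827]
(np.float64(265.1780682258886), np.float64(269.24597857953074)) (np.float64(431.7788890212951), np.float64(180.44823790219885))
```

View pics/c4.png

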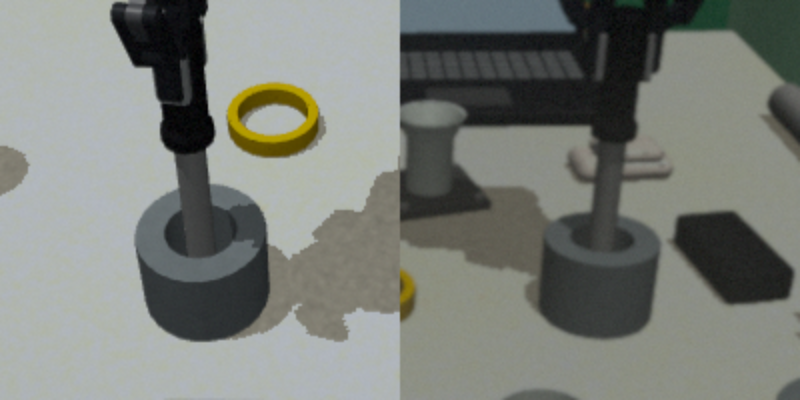

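The probe is inside the bore without contact, and the collar at side (431,179) puts the tip near z = 0.035. For margin I'll go 7 mm deeper and hold again.

Call:
move_arm --moves '[[[0,0,0,0.007,0,0,0],[0,0,0,0.007,0,0,0],[0,0,0,0.007,0,0,0],[0,0,0,0.007,0,0,0],[0,0,0,0.007,0,0,0]]]'

```text
clock: 5.85
position: [0.584, 0.016, 0.1994]
tool_rot: [3.141, -0.0, 1.571]
force: [-0.1, 0.9, -2.7]
grip_width: 0.0289
finger_force: 59.9
```

Call:
move_arm --moves '[[[0,0,0,0,0,0,0],[0,0,0,0,0,0,0],[0,0,0,0,0,0,0],[0,0,0,0,0,0,0]]]'

```text
clock: 6.25
position: [0.584, 0.016, 0.1993]
tool_rot: [3.142, -0.0, 1.571]
force: [0.9, 0.5, -2.3]
grip_width: 0.0287
finger_force: 59.9
```

Call:
move_arm --moves '[[[0,0,0,-0.02,0,0,0],[0,0,0,-0.045,0,0,0],[0,0,0,-0.08,0,0,0],[0,0,0,-0.115,0,0,0],[0,0,0,-0.115,0,0,0]]]'

```text
clock: 6.75
position: [0.5856, 0.016, 0.3188]
tool_rot: [3.135, -0.001, 1.57]
force: [0.2, -0.5, -2.9]
grip_width: 0.0285
finger_force: 60.1
```

Call:
move_arm --moves '[[[0,0.025,-0.014,0,0,0,0],[0,0.06,-0.033,0,0,0,0],[0,0.1,-0.055,0,0,0,0],[0,0.14,-0.077,0,0,0,0],[0,0.18,-0.099,0,0,0,0]]]'

```text
clock: 7.25
position: [0.4837, 0.1972, 0.3138]
tool_rot: [-3.141, 0.0, 1.571]
force: [0.6, 0.7, -3.1]
grip_width: 0.0285
finger_force: 60.1
```

Call:
move_arm --moves '[[[0,0.03,-0.016,0,0,0,0],[0,0.05,-0.0275,0,0,0,0],[0,0.05,-0.0275,0.01,0,0,0],[0,0.05,-0.0275,0.025,0,0,0],[0,0.05,-0.0275,0.025,0,0,0]]]'

```text
clock: 7.75
position: [0.4568, 0.2451, 0.2872]
tool_rot: [-3.139, 0.002, 1.571]
force: [-0.3, -0.2, -2.8]
grip_width: 0.0289
finger_force: 60.0
```

```bash
python3 - <<'E'
from h import *
s=bot.observe();print(s["clock"],s["position"],s["finger_force"],s["force"])
a=bot.grab_frame("scene")[:,:,::-1][150:350,330:530];b=bot.grab_frame("side")[:,:,::-1][60:260,240:440]
cv2.imwrite("pics/c5.png",cv2.resize(np.hstack([a,b]),None,fx=2,fy=2))
E
```

```text
7.75 [0.45684181 0.2450523  0.28723834] 59.9996879696846 [-0.34969156 -0.17969056 -2.78169429]
```

View pics/c5.png

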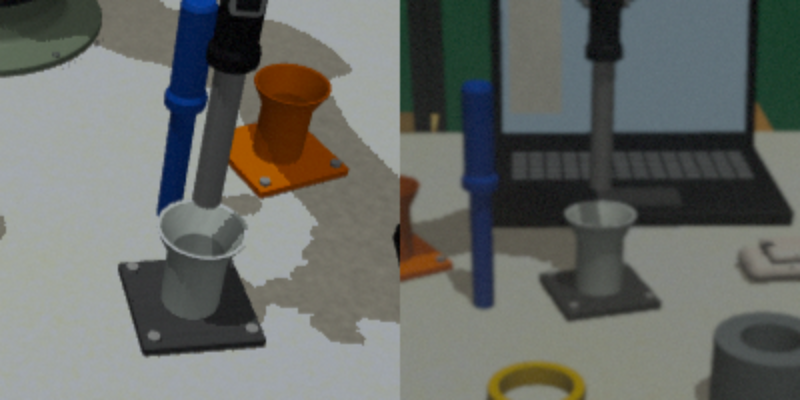

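The tip is centred above the holder's mouth, at scene (433,252) and side (340,153). I'll lower it and watch the force for seating; TCP was at about 0.1825 when the probe was seated.

Call:
move_arm --moves '[[[0,0,0,0.02,0,0,0],[0,0,0,0.045,0,0,0],[0,0,0,0.07,0,0,0],[0,0,0,0.09,0,0,0],[0,0,0,0.098,0,0,0]]]'

```text
clock: 8.35
position: [0.4573, 0.2454, 0.1902]
tool_rot: [-3.14, 0.001, 1.57]
force: [-0.6, -0.5, -2.9]
grip_width: 0.0285
finger_force: 60.0
```

Call:
move_arm --moves '[[[0,0,0,0,0,0,0],[0,0,0,0.004,0,0,0],[0,0,0,0.004,0,0,0],[0,0,0,0.004,0,0,0]]]'

```text
clock: 8.75
position: [0.4578, 0.2461, 0.1879]
tool_rot: [3.141, -0.001, 1.571]
force: [-0.2, 0.5, -3.3]
grip_width: 0.0285
finger_force: 60.1
```

Call:
move_arm --moves '[[[0,0,0,0.003,0,0,0],[0,0,0,0.005,0,0,0],[0,0,0,0.005,0,0,0],[0,0,0,0.005,0,0,0]]]'

```text
clock: 9.15
position: [0.4577, 0.2461, 0.1825]
tool_rot: [3.141, -0.0, 1.571]
force: [-0.4, -0.4, 5.1]
grip_width: 0.0289
finger_force: 60.7
```

The force flipped to +5 N at the original seated height, so the probe is on the floor. I'll release and retreat upward.

Call:
move_arm --moves '[[[0.5,0,0,0,0,0,0],[1,0,0,0,0,0,0],[1,0,0,0,0,0,0],[1,0,0,0,0,0,0],[1,0,0,0,0,0,0]]]'

```text
clock: 9.65
position: [0.4575, 0.246, 0.1823]
tool_rot: [-3.142, 0.0, 1.571]
force: [1.1, 0.7, -0.2]
grip_width: 0.0855
finger_force: 0.0
```

Call:
move_arm --moves '[[[1,0,0,-0.02,0,0,0],[1,0,0,-0.06,0,0,0],[1,0,0,-0.1,0,0,0],[1,0,0,-0.14,0,0,0],[1,0,0,-0.14,0,0,0]]]'

```text
clock: 10.15
position: [0.4589, 0.2469, 0.3272]
tool_rot: [3.135, -0.004, 1.571]
force: [0.2, -0.3, -1.4]
grip_width: 0.0853
finger_force: 0.0
```

```bash
python3 - <<'E'
from h import *
s=bot.observe();print(s["clock"],s["position"],s["finger_force"],s["force"])
a=bot.grab_frame("scene")[:,:,::-1][130:430,100:500];b=bot.grab_frame("side")[:,:,::-1][60:360,240:640]
cv2.imwrite("pics/c6.png",np.hstack([a,b]))
E
```

```text
10.15 [0.45893039 0.24693633 0.32717459] 0.0 [ 0.24445395 -0.31155665 -1.43063302]
```

View pics/c6.png

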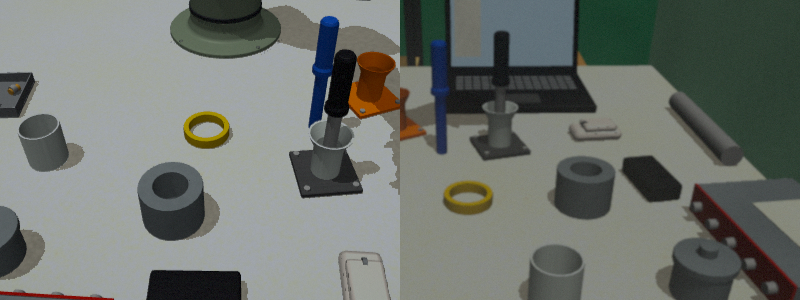

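The probe stands upright in its holder (scene (440,215), as at the start), and the pot and cup haven't moved. The gripper is clear, so I'm handing in.

```bash
python3 -c "
from workcell import bot
print(bot.job_done())"
```

```text
the job is handed in; nothing more can be done
None
```

The probe was held in the shield pot's bore, past halfway down, for over a second, then set back upright and seated in its holder; the pot and cup look unmoved. I handed the job in at about 10 s on the robot's clock; no verdict was shown.

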